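# Index the parts carousel at the rework bench

## Task

Hold the black knob of the carousel's lever and pump the lever to and fro between its two stops until the orange cup stands at the green pointer, as centred as the ratchet leaves it. Then leave the lever back at its rest stop and let go. Turn the wheel by its lever only: do not touch the wheel or its cups.

Things in the scene. Friction and masses are not known exactly. Their poses are not given: they have to be found in the camera images.
- indexer: Grey carousel base, fixed: 250 mm disc 12 mm thick, wing on its +y side. Origin on the bench, on the vertical axis of both wheel and lever; z up. Green pointer at its -x side, tip 94 mm from the axis, 36 mm high. Angles in this frame from +x towards +y: lever at rest stop 71 degrees, at working stop 109 degrees; may start 6 degrees off rest. Come within 6 degrees of both stops each stroke.
- knob (a point): Centre of the top of the lever's knob: upright black round post, 24 mm diameter, 62 mm tall, top 84 mm above the bench, 165 mm from the axis, on a flat steel bar 22 mm wide whose top is at 22 mm. It swings about the axis, 54 mm to the base's +x (rest) to 54 mm to its -x (working stop). No spring: it stays where left; 1 to 2 N moves it. The post may turn in the fingers.
- orange_cup (a point): Centre of the rim of the one orange cup, 44 mm above the bench; twelve cups of 25 mm diameter, 62 mm from the axis, 30 degrees apart (others blue, white, black). It starts 42 to 125 degrees short of the pointer: two to four strokes. Each full working stroke leaves one of the cups at the pointer, within about 3 degrees.
- carousel: Aluminium wheel with the cups and twelve rim teeth, 188 mm across, hub top at 48 mm. Origin on the axis, 24 mm above the bench; x axis points to the orange cup. A pawl makes it follow the lever from rest to working stop (counter-clockwise from above), one 30 degree tooth a stroke (the first 8 to 38); on the lever's way back it stays. It cannot be turned back.

How it is judged:
By the outcome, as a careful person would: the job done as asked, in the order asked, and still so for the second after the job is handed in, with the robot touching nothing.
It also fails if it takes over 56 s, if anything falls off the work surface, if the arm or the gripper's body presses on something with over 40 N, if the wrist force passes 120 N, or if a joint passes its speed limit or range.

## Robot

A 7-joint arm with a two-finger parallel gripper is mounted at the origin on the work surface. World frame = base frame: x ahead of the robot, y to its left, z up, the work surface at z = 0. Lengths are in m, angles in rad, forces in N, time in s.
With the tool pointing down it reaches from about 0.35 to 0.9 m from the base axis. Payload 7.2 kg.
Tool frame: the origin (TCP) lies midway between the tips of the shut fingers; the grasp point (between the pads) lies 19 mm behind it (env.tcp_to_grasp is the distance from the TCP to the grasp point, in m); z points along the fingers, y is the direction in which the jaws open and shut (so a half turn about z gives the same grasp; the last joint's range is limited). The gripper opens to 88 mm and grips with 3 to 60 N. Pads are 20 mm wide; open, the fingers measure 115 mm over their backs; the gripper's body (75 mm by 178 mm) begins 61 mm behind the grasp point.
Start: joints at [1.089, 0.411, -0.013, 1.596, 0.006, 1.134, -0.082], TCP at [0.251, -0.572, 0.223] pointing down, gripper open.
Joint ranges: [-2.95, 2.95], [-0.29, 1.99], [-1.47, 1.44], [0.14, 2.54], [-1.03, 4.17], [0.13, 1.85], [-2.86, 2.86]. Speed limits (rad/s): [2.39, 2.39, 3.01, 3.01, 3.14, 3.14, 3.14].

## Interface

Orientations are given as [roll, pitch, yaw] about the fixed x, y, z axes, in that order (R = Rz(yaw) Ry(pitch) Rx(roll)).
In Python, from plant import env gives the robot as it stands.
- The arm moves only by the tool carry_out, never from a script. Its argument "plan" is text: rows parted by semicolons, each of 7 numbers parted by spaces: the shift along the tool's x, y, z scaled (see below), then the turn, a rotation vector about the tool's x, y, z scaled (see below), then the closure, from -1 (fully open) to 1 (shut). In form: x y z wx wy wz hand; .... A call has exactly 10 rows; each row is the pose to reach, as a shift and turn from the pose measured when the call began, along the tool's axes at that moment; what a row does not reach only later rows make up. The controller multiplies each number of a shift by 750 mm and each number of a turn by 2 rad. A row lasts 1/10 s, in which the tool goes at most 50 mm and 8.59 degrees, less where a joint would pass 70% of its speed; a pose out of reach is approached as far as the arm can. A call with a number of a shift or a turn outside -1 to 1 is refused whole. A call with a gripper value outside its range is refused whole. The fingers move at their own pace and stop on an object; the grip force is fixed at half the most. Time passes only in rows, so rows that repeat a pose let the fingers close, or fill a call up. It gives the time, the measured TCP pose, the force and the opening at its end, in the units of the state.
- env.observe(): the state, without advancing time (a new reading comes with each control period).
- env.capture(name): name is "side" or "top" or "wrist"; returns a dict with "pixels" (384x512x3 uint8, blue, green, red), "range_z" (384x512 float32, m along the optical axis (not along the pixel's ray), 0 where there is no reading), "fovy" (degrees; the focal length in pixels is half the picture's height over the tangent of half this angle, whatever the lens; pixels are square), "cx", "cy" (the principal point, pixels), "distortion" ([k1, k2, p1, p2, k3] as OpenCV has them; the pictures are not rectified), "eye" and "rotation" of the camera in the world. Camera axes: x right, y down, z forward; pixel columns grow to the right and rows downward; lengths in m; the calibration is good to about 2 mm. A picture is of the moment at which its call begins.
- env.sign_off(): hands the job in, once; it reports no verdict.
The state is a dict: "time_s": time; "qpos": joint angles; "dq": joint speeds; "joint_efforts": joint torques, N m; "tool_pos": TCP position; "tcp_rot": TCP orientation; "wrist_force": force on the tool from outside, world axes, zero at the start; "wrist_torque": the same for the moment, N m; "opening": finger opening in m.
Only numpy, scipy, OpenCV 4.12 (cv2) and the standard library are available. Lean on these libraries where they do the work, as an engineer would, in place of code of your own. Each camera call takes 0.05 s, during which the arm holds its last target. There are 200 camera calls.

## Working session

There is one attempt and no reset: what is moved stays moved. The work goes in short steps, Python scripts to look and compute and a tool call to move; the robot and the scene stay as the last step left them, time stands still between calls to the robot, and variables do not carry over. Pictures are saved under pics/ and viewed, about 8 in all and at most 12, crops included, and the job is handed in when it is done.

Besides the shell and the picture viewer there is one more tool, called as a command line: name --argument value ..., lists and objects as JSON in quotes. carry_out: Moves the arm, as the interface text tells. Its arguments: {"type":"object","properties":{"plan":{"type":"string"}},"required":["plan"]}

```bash
mkdir -p pics
cat > h.py <<'E'
import numpy as np, cv2
from plant import env
def cam(n):
    c=env.capture(n); f=192/np.tan(np.radians(c["fovy"])/2)
    c["K"]=np.array([[f,0,c["cx"]],[0,f,c["cy"]],[0,0,1]]); c["D"]=np.array(c["distortion"],float)
    c["R"]=np.array(c["rotation"]).reshape(3,3); c["e"]=np.array(c["eye"]); return c
def world(c):
    v,u=np.mgrid[:384,:512]; p=np.stack([u,v],-1).reshape(-1,1,2).astype(np.float64)
    n=cv2.undistortPoints(p,c["K"],c["D"]).reshape(384,512,2)
    z=c["range_z"][...,None]; P=np.concatenate([n*z,z],-1)@c["R"].T+c["e"]
    P[c["range_z"]<=0]=np.nan; return P
E
python3 - <<'E'
from h import *
s=env.observe(); print({k:np.round(v,3) for k,v in s.items()})
for n in("top","side"):
    c=cam(n); cv2.imwrite(f"pics/{n}0.png",c["pixels"]); np.save(f"{n}_w.npy",world(c)); np.save(f"{n}_p.npy",c["pixels"])
    print(n,c["e"],c["R"].round(3).tolist())
a=cv2.imread("pics/top0.png");b=cv2.imread("pics/side0.png")
E
```

```text
{'time_s': np.float64(0.0), 'qpos': array([ 1.089,  0.412, -0.013,  1.597,  0.006,  1.134, -0.082]), 'dq': array([ 0.001, -0.001, -0.   ,  0.   , -0.001, -0.001, -0.   ]), 'joint_efforts': array([ 0.0000e+00, -5.8794e+01,  6.4200e-01, -2.9107e+01, -5.4000e-02,
        1.8000e-02,  0.0000e+00]), 'tool_pos': array([ 0.251, -0.572,  0.222]), 'tcp_rot': array([-3.14 ,  0.   ,  0.414]), 'wrist_force': array([ 0.489, -0.459, -0.609]), 'wrist_torque': array([0.002, 0.004, 0.001]), 'opening': np.float64(0.088)}Traceback (most recent call last):
  File "<stdin>", line 4, in <module>
  File "h.py", line 6, in cam
    c["R"]=np.array(c["rotation"]).reshape(3,3); c["e"]=np.array(c["eye"]); return c
           ~~~~~~~~~~~~~~~~~~~~~~~~~~~~~~~^^^^^
ValueError: cannot reshape array of size 3 into shape (3,3)
```

```bash
sed -i 's/np.array(c\["rotation"\]).reshape(3,3)/Rot.from_euler("xyz",c["rotation"]).as_matrix()/; 1a from scipy.spatial.transform import Rotation as Rot' h.py
python3 - <<'E'
from h import *
for n in("top","side"):
    c=cam(n); cv2.imwrite(f"pics/{n}0.png",c["pixels"]); w=world(c); np.save(f"{n}_w.npy",w); np.save(f"{n}_p.npy",c["pixels"])
    print(n,c["e"],c["R"].round(3).tolist(),np.nanmedian(w[...,2]))
    p=c["pixels"]; h=cv2.cvtColor(p,cv2.COLOR_BGR2HSV)
    for nm,lo,hi in(("orange",5,20),("green",40,85)):
        m=(h[...,0]>=lo)&(h[...,0]<=hi)&(h[...,1]>120)&(h[...,2]>60)
        k,l,st,ce=cv2.connectedComponentsWithStats(m.astype(np.uint8))
        for i in range(1,k):
            if st[i,4]>8: print(nm,st[i],ce[i].round(1),np.nanmedian(w[l==i],0).round(4),np.nanmax(w[l==i][:,2]).round(4))
E
```

```text
top [0.44163919 0.03859016 0.70514033] [[-0.022, -0.986, 0.165], [-1.0, 0.025, 0.015], [-0.019, -0.164, -0.986]] 0.0006337304490321438
orange [446 153  12  13  48] [452.9 157.6] [ 0.6086 -0.3137  0.0011] 0.034
orange [365 211  10  13  30] [367.4 218.5] [ 0.4994 -0.1418  0.0433] 0.0456
orange [373 215   4   6  15] [374.4 217.5] [ 0.5021 -0.1534  0.045 ] 0.0483
orange [ 33 224   7  28  67] [ 36.  237.7] [0.4828 0.4123 0.0351] 0.0365
green [214  51  34  36 601] [229.1  69.7] [0.7903 0.0862 0.0046] 0.0093
green [  5 217  37  40 864] [ 20.9 236.7] [0.4855 0.438  0.0343] 0.0381
green [397 244  21  33 348] [406.2 262.6] [ 0.4229 -0.2023  0.0352] 0.0398
side [0.24647803 0.46758175 0.481563  ] [[-0.812, -0.326, 0.484], [-0.583, 0.49, -0.648], [-0.026, -0.809, -0.588]] -0.0011773040932808454
orange [483  29   5   6  13] [484.4  31.3] [ 0.2955 -0.6004  0.3168] 0.3207
orange [327  69   6   9  13] [329.2  73. ] [ 0.8794 -1.0166 -0.002 ] 0.0006
orange [336  68   7   8  14] [339.5  71.1] [ 0.855  -1.0826 -0.0012] 0.0017
orange [312  73   4   5  10] [313.5  75.1] [ 0.9266 -0.9655 -0.0027] -0.0018
or
[... 28230 characters left out ...]
   0.1037 -0.0011] 0.0004
orange [490 377   7   7  19] [493.6 379.6] [ 0.1023  0.0995 -0.0015] 0.0003
orange [ 13 378  11   4  16] [ 17.9 379.3] [0.6564 0.4843 0.    ] 0.001
orange [144 378   6   5  13] [146.8 380.1] [ 0.5048  0.3682 -0.0015] 0.0284
orange [203 378   6   6  11] [205.8 380.7] [ 0.4378  0.3196 -0.0014] 0.0001
orange [330 379   5   5   9] [332.7 381.3] [ 0.2946  0.2228 -0.0009] 0.0006
orange [435 378   8   6  12] [438.7 380.3] [ 0.1705  0.1419 -0.0015] -0.0007
green [353  58  19  13 145] [362.1  64. ] [ 0.7184 -0.9653  0.0779] 0.0823
green [349 179  23  16 110] [362.3 185.4] [ 0.4168 -0.2006  0.0333] 0.0363
green [140 198  32  16 209] [155.5 205.7] [0.7858 0.0899 0.0033] 0.0055
```

View pics/top0.png

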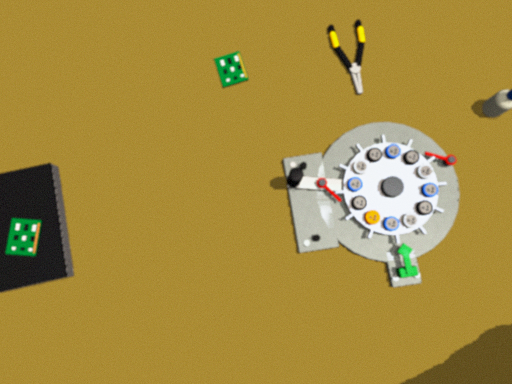

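View pics/side0.png

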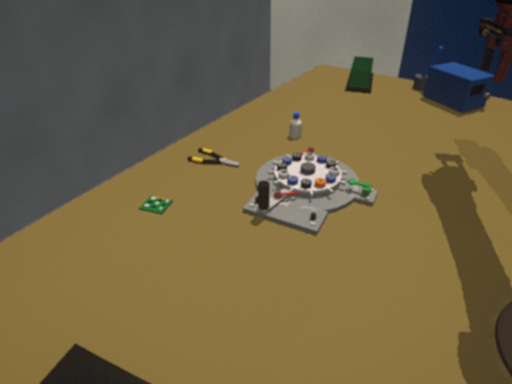

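```bash
cat > meas.py <<'E'
from h import *
from scipy.optimize import least_squares
def meas(w,p,ax=None,verbose=True):
    a0=np.array([.513,-.186]) if ax is None else ax
    g=cv2.cvtColor(p,cv2.COLOR_BGR2HSV); x=w[...,:2]-a0; r=np.hypot(x[...,0],x[...,1]); z=w[...,2]
    out={}
    m=(r<.03)&(z>.044)&(z<.054)&(g[...,2]<110); out['hub']=np.r_[w[m].mean(0),m.sum()]
    m=(z>.074)&(z<.094)&(r>.14)&(r<.19)&(g[...,2]<90); out['knob']=np.r_[w[m].mean(0),m.sum()] if m.any() else None
    if m.any(): out['knobmid']=(w[m].min(0)+w[m].max(0))/2
    m=(r>.045)&(r<.08)&(g[...,0]>5)&(g[...,0]<22)&(g[...,1]>150)&(g[...,2]>100)&(z>.03); out['orange']=np.r_[w[m].mean(0),m.sum()] if m.any() else None
    m=(g[...,0]>45)&(g[...,0]<85)&(g[...,1]>130)&(r>.08)&(r<.15)&(z>.02); q=w[m]; out['green']=np.r_[q.mean(0),m.sum()]
    return out
E
python3 - <<'E'
from meas import *
for n in("top","side"):
    w=np.load(n+"_w.npy");p=np.load(n+"_p.npy"); o=meas(w,p)
    print(n,{k:None if v is None else v.round(4).tolist() for k,v in o.items()})
    # disc rim: outer boundary at z~.012
    h=o['hub'][:2]; x=w[...,:2]-h; r=np.hypot(*np.moveaxis(x,-1,0)); t=np.degrees(np.arctan2(x[...,1],x[...,0]))
    pts=[]
    for a in range(-150,60,5):
        m=(abs(t-a)<2.5)&(w[...,2]>.008)&(w[...,2]<.016)&(r<.15)
        if m.sum()>5: R=np.percentile(r[m],97); pts.append(h+R*np.array([np.cos(np.radians(a)),np.sin(np.radians(a))]))
    pts=np.array(pts); s=least_squares(lambda v:np.hypot(*(pts-v[:2]).T)-v[2],[*h,.125],loss='soft_l1',f_scale=.002); print('disc',s.x.round(4),len(pts))
c=cv2.imread("pics/top0.png")[110:300,270:470]; cv2.imwrite("pics/crop0.png",cv2.resize(c,(800,760),interpolation=cv2.INTER_CUBIC)[80:680])
E
```

```text
top {'hub': [0.539, -0.1806, 0.0474, 10.0], 'knob': [0.5702, -0.023, 0.0835, 162.0], 'knobmid': [0.5704, -0.0231, 0.0806], 'orange': [0.5021, -0.141, 0.043, 21.0], 'green': [0.4173, -0.2038, 0.0333, 220.0]}
disc [ 0.5548 -0.1868  0.1234] 42
side {'hub': [0.5215, -0.1838, 0.0458, 15.0], 'knob': [0.5691, -0.019, 0.0808, 84.0], 'knobmid': [0.5701, -0.0208, 0.0796], 'orange': [0.5012, -0.1407, 0.0393, 27.0], 'green': [0.4153, -0.2005, 0.0323, 50.0]}
disc [ 0.5527 -0.1911  0.1186] 31
```

View pics/crop0.png

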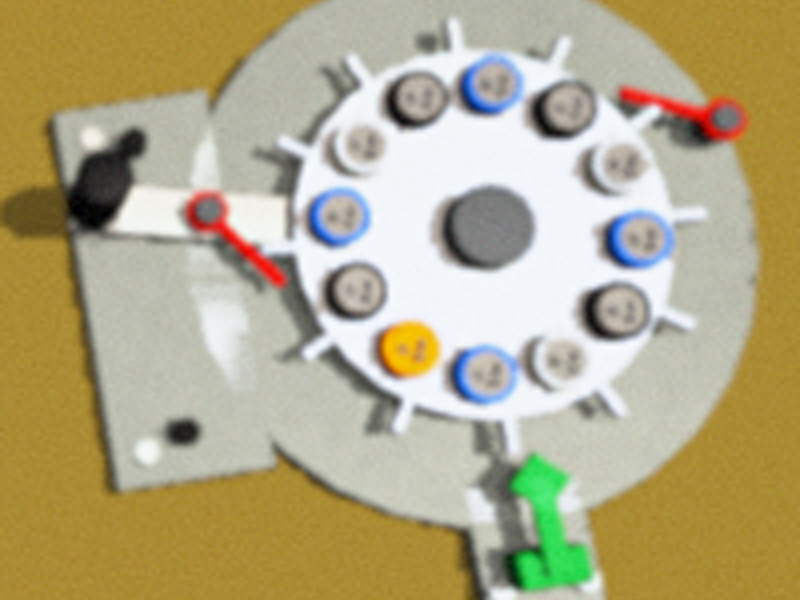

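```bash
sed -i 's/\[.513,-.186\]/[.5515,-.187]/' meas.py
python3 - <<'E'
from meas import *
ang=lambda v:np.degrees(np.arctan2(v[1],v[0]))
for n in("top","side"):
    w=np.load(n+"_w.npy");p=np.load(n+"_p.npy"); o=meas(w,p)
    print(n,{k:None if v is None else v.round(4).tolist() for k,v in o.items()})
    h=o['hub'][:2]
    for k in('knob','orange','green'): d=o[k][:2]-h; print(k,np.hypot(*d).round(4),ang(d).round(1))
    # wheel rim z~: print top plane of wheel, white region centroid
    x=w[...,:2]-h; r=np.hypot(x[...,0],x[...,1]); pts=[]
    t=ang(np.moveaxis(x,-1,0))
    for a in range(-180,180,6):
        m=(abs(t-a)<3)&(w[...,2]>.008)&(w[...,2]<.016)&(r<.14)
        if a<50 and a>-140 and m.sum()>5: pts.append(h+np.percentile(r[m],95)*np.array([np.cos(np.radians(a)),np.sin(np.radians(a))]))
    pts=np.array(pts); s=least_squares(lambda v:np.hypot(*(pts-v[:2]).T)-v[2],[*h,.125],loss='soft_l1',f_scale=.002); print('disc',s.x.round(4),len(pts))
E
```

```text
top {'hub': [0.5492, -0.1744, 0.0471, 41.0], 'knob': [0.5702, -0.023, 0.0835, 162.0], 'knobmid': [0.5704, -0.0231, 0.0806], 'orange': [0.5025, -0.1471, 0.0444, 60.0], 'green': [0.4281, -0.2028, 0.0343, 344.0]}
knob 0.1528 82.1
orange 0.054 149.7
green 0.1243 -166.8
disc [ 0.5553 -0.1877  0.122 ] 32
side {'hub': [0.5516, -0.1812, 0.0467, 66.0], 'knob': [0.5691, -0.019, 0.0808, 84.0], 'knobmid': [0.5701, -0.0208, 0.0796], 'orange': [0.5017, -0.1457, 0.041, 64.0], 'green': [0.4253, -0.2003, 0.0329, 74.0]}
knob 0.1631 83.8
orange 0.0612 144.5
green 0.1277 -171.4
disc [ 0.5552 -0.1886  0.1213] 24
```

```bash
cat >> h.py <<'E'
def plane(c,uv,z):
    n=cv2.undistortPoints(np.array(uv,float).reshape(-1,1,2),c["K"],c["D"]).reshape(-1,2)
    d=np.c_[n,np.ones(len(n))]@c["R"].T; return (c["e"]+d*((z-c["e"][2])/d[:,2])[:,None])[:,:2]
E
python3 - <<'E'
from meas import *
c=cam("top"); f=lambda a:np.array(a,float)/4+[270-.4,130-.4]
cups=f([(492,84),(566,108),(617,165),(640,239),(618,311),(558,360),(485,374),(408,350),(356,291),(340,216),(358,148),(418,98)])
P=plane(c,cups,.044); s=least_squares(lambda v:np.hypot(*(P-v[:2]).T)-v[2],[.55,-.187,.062]); h=s.x[:2]; print('ring',s.x,np.abs(s.fun).max())
print('hub',plane(c,f([(490,227)]),.048),'tip',T:=plane(c,f([(537,458),(543,500),(550,545)]),.036))
ang=lambda v:np.degrees(np.arctan2(v[...,1],v[...,0]))
print('tip',ang(T-h),np.hypot(*(T-h).T),'orange',ang(P[7]-h),'all mod30',((ang(P-h))%30).round(1))
w=np.load("top_w.npy");m=(w[...,2]>.079)&(w[...,2]<.09)&(np.hypot(w[...,0]-.57,w[...,1]+.023)<.04)
v,u=np.nonzero(m);print('knob',w[m].mean(0),m.sum(),u.min(),u.max(),v.min(),v.max(),plane(c,[(u.mean(),v.mean())],.084))
k=w[m].mean(0)[:2]-h;print(np.hypot(*k),ang(k))
E
```

```text
ring [ 0.55433201 -0.18623303  0.06186031] 0.0008560776968645906
hub [[ 0.55368156 -0.18588656]] tip [[ 0.45848734 -0.20127226]
 [ 0.44136499 -0.20219926]
 [ 0.4231966  -0.20340148]]
tip [-171.08228846 -171.95536771 -172.54117124] [0.09701742 0.11408974 0.1322545 ] orange 144.20641007174385 all mod30 [23.8 23.9 24.3 23.9 24.  23.2 24.5 24.2 24.5 24.1 25.5 23.7]
knob [ 0.57055195 -0.02385521  0.08376021] 167 289 303 168 181 [[ 0.57049598 -0.02383254]]
0.1631859168963264 84.29564225463716
```

carry_out --plan "0.06 -0.04 0 0 0 -0.06 -1; 0.12 -0.09 0 0 0 -0.12 -1; 0.18 -0.13 0 0 0 -0.19 -1; 0.24 -0.17 0 0 0 -0.26 -1; 0.30 -0.22 0 0 0 -0.32 -1; 0.36 -0.26 0 0 0 -0.39 -1; 0.42 -0.31 0 0 0 -0.46 -1; 0.47 -0.34 0 0 0 -0.52 -1; 0.52 -0.38 0 0 0 -0.58 -1; 0.57 -0.415 0 0 0 -0.653 -1"

```text
time_s: 1.2
tool_pos: [0.5031, -0.1386, 0.2226]
tcp_rot: [-3.142, -0.0, 1.724]
wrist_force: [1.1, -1.1, -0.7]
opening: 0.0877
```

carry_out --plan "0.04 0.03 0 0 0 0 -1; 0.08 0.07 0.01 0 0 0 -1; 0.12 0.10 0.04 0 0 0 -1; 0.138 0.112 0.08 0 0 0 -1; 0.138 0.112 0.12 0 0 0 -1; 0.138 0.112 0.16 0 0 0 -1; 0.138 0.112 0.20 0 0 0 -1; 0.138 0.112 0.22 0 0 0 -1; 0.138 0.112 0.233 0 0 0 -1; 0.138 0.112 0.233 0 0 0 -1"

```text
time_s: 2.2
tool_pos: [0.5699, -0.0233, 0.0473]
tcp_rot: [-3.14, -0.001, 1.725]
wrist_force: [0.3, -0.5, 1.2]
opening: 0.0876
```

Run:
```python
from meas import *
c=cam("wrist"); cv2.imwrite("pics/wrist1.png",c["pixels"]); s=env.observe(); print(s["tool_pos"],s["wrist_force"],s["qpos"])
```

```text
[ 0.57060193 -0.02326277  0.04827615] [-0.25363583  0.79124092 -0.00637725] [ 0.2925832   0.57155709 -0.4501875   1.86399068  0.33980847  0.78191323
 -0.18549932]
```

View pics/wrist1.png

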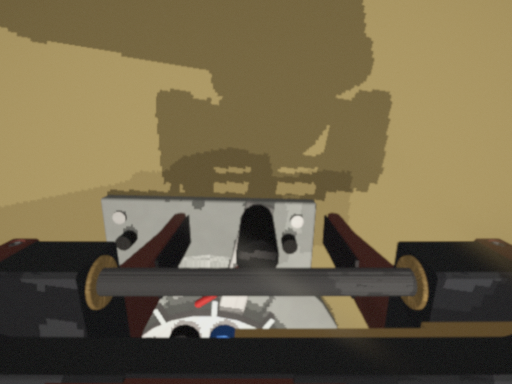

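The knob (about 257,235) lies midway between the open fingers (about 180 and 335), so I can close.

carry_out --plan "0 0 0 0 0 0 1; 0 0 0 0 0 0 1; 0 0 0 0 0 0 1; 0 0 0 0 0 0 1; 0 0 0 0 0 0 1; 0 0 0 0 0 0 1; 0 0 0 0 0 0 1; 0 0 0 0 0 0 1; 0 0 0 0 0 0 1; 0 0 0 0 0 0 1"

```text
time_s: 3.25
tool_pos: [0.5705, -0.0233, 0.0482]
tcp_rot: [3.142, -0.001, 1.725]
wrist_force: [0.1, 0.3, 0.6]
opening: 0.0236
```

carry_out --plan "0 0.004 0 0 0 0 1; -0.001 0.008 0 0 0 0 1; -0.002 0.012 0 0 0 0 1; -0.003 0.016 0 0 0 0 1; -0.004 0.019 0 0 0 0 1; -0.005 0.022 0 0 0 0 1; -0.005 0.022 0 0 0 0 1; -0.005 0.022 0 0 0 0 1; -0.005 0.022 0 0 0 0 1; -0.005 0.022 0 0 0 0 1"

```text
time_s: 4.25
tool_pos: [0.586, -0.0246, 0.0481]
tcp_rot: [-3.139, -0.0, 1.725]
wrist_force: [-8.8, -2.5, 8.1]
opening: 0.0232
```

carry_out --plan "0.0045 -0.014 0 0 0 0 1; 0.008 -0.029 0 0 0 0 1; 0.011 -0.044 0 0 0 0 1; 0.0125 -0.059 0 0 0 0 1; 0.013 -0.0745 0 0 0 0 1; 0.0125 -0.09 0 0 0 0 1; 0.011 -0.105 0 0 0 0 1; 0.008 -0.12 0 0 0 0 1; 0.0045 -0.135 0 0 0 0 1; 0.003 -0.14 0 0 0 0 1"

```text
time_s: 5.25
tool_pos: [0.4797, -0.0361, 0.0483]
tcp_rot: [-3.138, -0.003, 1.727]
wrist_force: [0.7, 5.9, -5.2]
opening: 0.0236
```

carry_out --plan "-0.001 -0.002 0 0 0 0 1; -0.003 -0.004 0 0 0 0 1; -0.004 -0.006 0 0 0 0 1; -0.004 -0.006 0 0 0 0 1; -0.004 -0.006 0 0 0 0 1; -0.004 -0.006 0 0 0 0 1; -0.004 -0.006 0 0 0 0 1; -0.004 -0.006 0 0 0 0 1; -0.004 -0.006 0 0 0 0 1; -0.004 -0.006 0 0 0 0 1"

```text
time_s: 6.25
tool_pos: [0.479, -0.0364, 0.0485]
tcp_rot: [3.137, -0.006, 1.73]
wrist_force: [14.1, 9.4, -16.6]
opening: 0.0236
```

Run:
```python
from meas import *
c=cam("top"); cv2.imwrite("pics/top2.png",cv2.resize(c["pixels"][90:310,240:500],(780,660))[30:620]); s=env.observe(); print(s["tool_pos"],s["wrist_force"])
h=np.array([.5543,-.1862]); o=meas(world(c),c["pixels"]); d=o['orange'][:2]-h; print(o['orange'],np.degrees(np.arctan2(d[1],d[0])),np.hypot(*d))
```

```text
[ 0.47900174 -0.03638635  0.04849199] [ 13.37116217   8.86895366 -17.09551399]meas.py:7: RuntimeWarning: Mean of empty slice.
  m=(r<.03)&(z>.044)&(z<.054)&(g[...,2]<110); out['hub']=np.r_[w[m].mean(0),m.sum()]
  ret = um.true_divide(
meas.py:11: RuntimeWarning: Mean of empty slice.
  m=(g[...,0]>45)&(g[...,0]<85)&(g[...,1]>130)&(r>.08)&(r<.15)&(z>.02); q=w[m]; out['green']=np.r_[q.mean(0),m.sum()]
Traceback (most recent call last):
TypeError: 'NoneType' object is not subscriptable
```

View pics/top2.png

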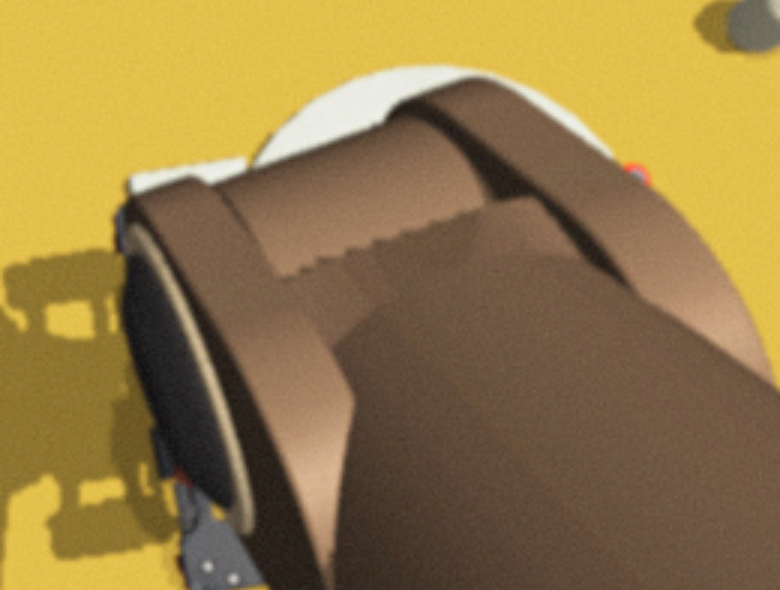

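At the working stop (force has risen, no further motion). The arm hides the wheel from the top camera, so I'll try the side one.

```bash
python3 - <<'E' 2>/dev/null
from meas import *
c=cam("side"); cv2.imwrite("pics/side2.png",cv2.resize(c["pixels"][130:250,230:400],(765,540)))
h=np.array([.5543,-.1862]); o=meas(world(c),c["pixels"]); print(o['orange']); d=o['orange'][:2]-h; print(np.degrees(np.arctan2(d[1],d[0])),np.hypot(*d))
E
```

```text
[ 0.48943757 -0.15700609  0.03495113  1.        ]
155.76798469936128 0.07112959079047888
```

View pics/side2.png

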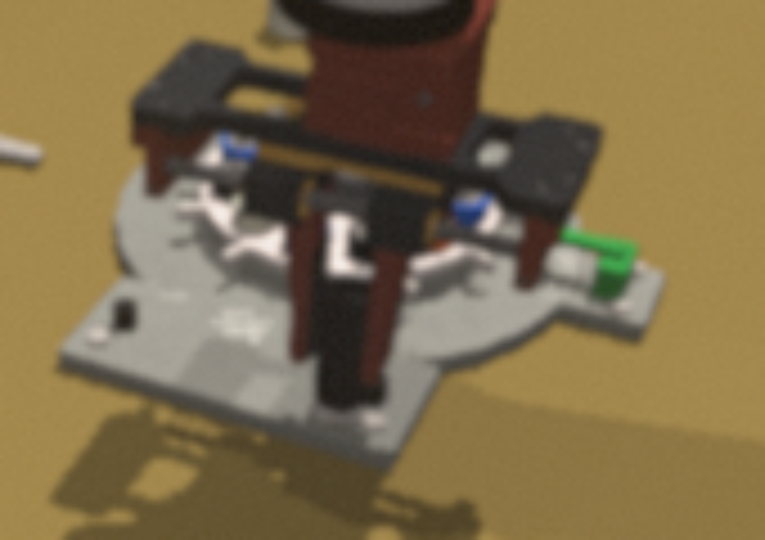

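carry_out --plan "0.004 0.015 0 0 0 0 1; 0.0065 0.03 0 0 0 0 1; 0.008 0.045 0 0 0 0 1; 0.009 0.06 0 0 0 0 1; 0.008 0.075 0 0 0 0 1; 0.007 0.09 0 0 0 0 1; 0.004 0.105 0 0 0 0 1; 0.001 0.12 0 0 0 0 1; -0.003 0.132 0 0 0 0 1; -0.006 0.142 0 0 0 0 1"

```text
time_s: 7.35
tool_pos: [0.5845, -0.0231, 0.0483]
tcp_rot: [3.139, -0.007, 1.73]
wrist_force: [-1.7, 3.7, -3.6]
opening: 0.0235
```

carry_out --plan "-0.001 0.003 0 0 0 0 1; -0.002 0.005 0 0 0 0 1; -0.002 0.005 0 0 0 0 1; -0.002 0.005 0 0 0 0 1; -0.002 0.005 0 0 0 0 1; -0.002 0.005 0 0 0 0 1; -0.002 0.005 0 0 0 0 1; -0.002 0.005 0 0 0 0 1; -0.002 0.005 0 0 0 0 1; -0.002 0.005 0 0 0 0 1"

```text
time_s: 8.35
tool_pos: [0.5859, -0.0234, 0.0482]
tcp_rot: [-3.139, -0.008, 1.731]
wrist_force: [-9.9, 4.7, 4.6]
opening: 0.0235
```

carry_out --plan "0.004 -0.014 0 0 0 0 1; 0.007 -0.029 0 0 0 0 1; 0.009 -0.044 0 0 0 0 1; 0.0105 -0.059 0 0 0 0 1; 0.011 -0.0745 0 0 0 0 1; 0.0105 -0.09 0 0 0 0 1; 0.009 -0.105 0 0 0 0 1; 0.006 -0.12 0 0 0 0 1; 0.002 -0.135 0 0 0 0 1; 0.001 -0.14 0 0 0 0 1"

```text
time_s: 9.35
tool_pos: [0.4809, -0.0381, 0.0484]
tcp_rot: [-3.139, -0.009, 1.732]
wrist_force: [-0.3, 7.2, -7.4]
opening: 0.0234
```

carry_out --plan "-0.001 -0.002 0 0 0 0 1; -0.002 -0.004 0 0 0 0 1; -0.003 -0.006 0 0 0 0 1; -0.003 -0.006 0 0 0 0 1; -0.003 -0.006 0 0 0 0 1; -0.003 -0.006 0 0 0 0 1; -0.003 -0.006 0 0 0 0 1; -0.003 -0.006 0 0 0 0 1; -0.003 -0.006 0 0 0 0 1; -0.003 -0.006 0 0 0 0 1"

```text
time_s: 10.35
tool_pos: [0.4794, -0.0386, 0.0485]
tcp_rot: [3.138, -0.011, 1.735]
wrist_force: [8.6, 9.7, -15.6]
opening: 0.0237
```

```bash
python3 - <<'E' 2>/dev/null
from meas import *
c=cam("side"); cv2.imwrite("pics/side3.png",cv2.resize(c["pixels"][130:250,230:400],(765,540)))
h=np.array([.5543,-.1862]); o=meas(world(c),c["pixels"]); print(o['orange']); d=o['orange'][:2]-h; print(np.degrees(np.arctan2(d[1],d[0])),np.hypot(*d))
E
```

```text
[ 4.88731182e-01 -1.90207849e-01  4.21047218e-02  4.40000000e+01]
-176.50218648283828 0.06569119269940682
```

View pics/side3.png

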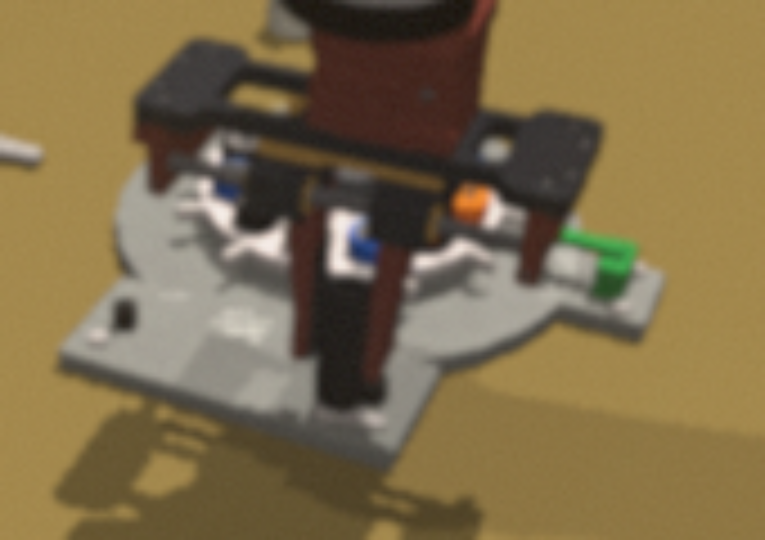

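Orange now stands where the pointer's cup should be: (472,205), in line with the green pointer. Returning to rest.

carry_out --plan "0.004 0.015 0 0 0 0 1; 0.0065 0.03 0 0 0 0 1; 0.008 0.045 0 0 0 0 1; 0.009 0.06 0 0 0 0 1; 0.008 0.075 0 0 0 0 1; 0.007 0.09 0 0 0 0 1; 0.004 0.105 0 0 0 0 1; 0.001 0.12 0 0 0 0 1; -0.003 0.132 0 0 0 0 1; -0.006 0.142 0 0 0 0 1"

```text
time_s: 11.4
tool_pos: [0.5849, -0.0255, 0.0484]
tcp_rot: [3.14, -0.012, 1.735]
wrist_force: [-2.2, 2.9, -3.7]
opening: 0.0235
```

carry_out --plan "-0.001 0.002 0 0 0 0 1; -0.001 0.004 0 0 0 0 1; -0.001 0.004 0 0 0 0 1; -0.001 0.004 0 0 0 0 1; -0.001 0.004 0 0 0 0 1; -0.001 0.004 0 0 0 0 1; -0.001 0.004 0 0 0 0 1; -0.001 0.004 0 0 0 0 1; -0.001 0.004 0 0 0 0 1; -0.001 0.004 0 0 0 0 1"

```text
time_s: 12.4
tool_pos: [0.5862, -0.026, 0.0483]
tcp_rot: [-3.14, -0.011, 1.735]
wrist_force: [-6.4, 3.4, 0.2]
opening: 0.0238
```

carry_out --plan "0 0 0 0 0 0 -1; 0 0 0 0 0 0 -1; 0 0 0 0 0 0 -1; 0 0 0 0 0 0 -1; 0 0 0 0 0 0 -1; 0 0 0 0 0 0 -1; 0 0 0 0 0 0 -1; 0 0 0 0 0 0 -1; 0 0 0 0 0 0 -1; 0 0 0 0 0 0 -1"

```text
time_s: 13.4
tool_pos: [0.5862, -0.026, 0.0483]
tcp_rot: [-3.14, -0.011, 1.735]
wrist_force: [-1.0, -0.6, -0.6]
opening: 0.0877
```

carry_out --plan "0 0 -0.03 0 0 0 -1; 0 0 -0.07 0 0 0 -1; 0 0 -0.11 0 0 0 -1; 0 0 -0.16 0 0 0 -1; 0 0 -0.2 0 0 0 -1; 0.05 0 -0.24 0 0 0 -1; 0.11 0 -0.24 0 0 0 -1; 0.17 0 -0.24 0 0 0 -1; 0.23 0 -0.24 0 0 0 -1; 0.29 0 -0.24 0 0 0 -1"

```text
time_s: 14.4
tool_pos: [0.5507, 0.1881, 0.2311]
tcp_rot: [-3.141, -0.011, 1.734]
wrist_force: [0.1, 0.2, -0.4]
opening: 0.0876
```

```bash
python3 - <<'E' 2>/dev/null
from meas import *
c=cam("top"); cv2.imwrite("pics/top4.png",cv2.resize(c["pixels"][110:300,270:470],(800,760),interpolation=cv2.INTER_CUBIC)[80:680])
w=world(c); h=np.array([.5543,-.1862]); o=meas(w,c["pixels"])
for k in('orange','knob','green'):
  if o[k] is not None: d=o[k][:2]-h; print(k,o[k],np.degrees(np.arctan2(d[1],d[0]))%360,np.hypot(*d))
E
```

```text
orange [ 0.49220059 -0.18867301  0.04372094 32.        ] 182.28051008706493 0.062148633771601396
knob [ 5.85449784e-01 -2.54662979e-02  8.35114451e-02  1.58000000e+02] 79.03218223712244 0.16372425603290247
green [ 4.27949533e-01 -2.02473925e-01  3.44289769e-02  3.35000000e+02] 187.3392826363106 0.12739419634770477
```

View pics/top4.png

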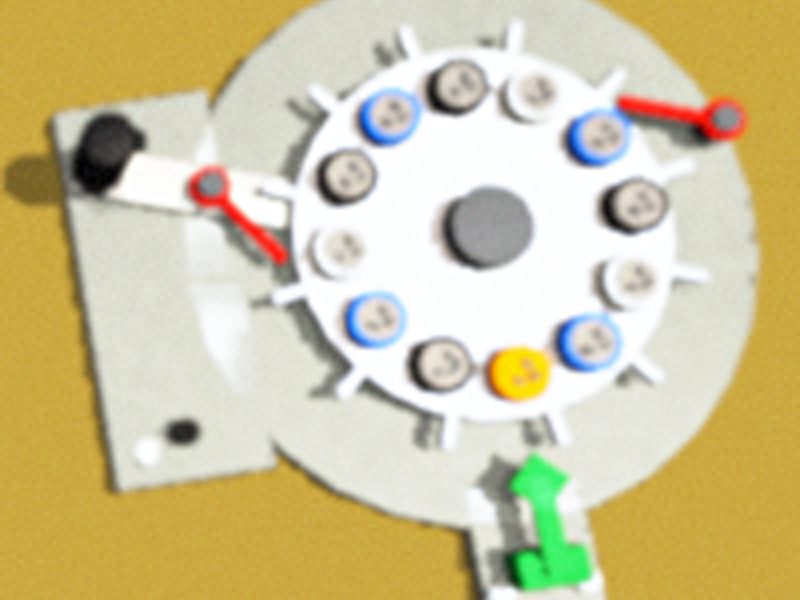

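Run:
```python
from meas import *
c=cam("top"); f=lambda a:np.array(a,float)/4+[270-.4,130-.4]
P=plane(c,f([(519,373),(441,363),(375,319),(338,250),(347,176),(389,117),(457,88),(531,95),(598,137),(636,205),(630,281),(589,341)]),.044)
s=least_squares(lambda v:np.hypot(*(P-v[:2]).T)-v[2],[.55,-.187,.062]); h=s.x[:2]; a=np.degrees(np.arctan2(*(P-h).T[::-1]))%360
T=plane(c,f([(537,457),(543,500),(550,545)]),.036); print(s.x,a[0],(a%30).mean(),np.degrees(np.arctan2(*(T-h).T[::-1]))%360)
```

```text
[ 0.55403753 -0.18602576  0.06156345] 187.5602697205535 7.46576516732942 [189.1252743  188.16868164 187.56463754]
```

```bash
python3 -c "
from plant import env
print(env.observe()['time_s'],env.sign_off())"
```

```text
the job is handed in; nothing more can be done
14.5 None
```

The orange cup is at the green pointer, the lever is back at its rest stop, and the job is handed in at 14.5 s of the 56 s allowed.

**What I did:** I gripped the knob and first brought the lever from about 5° off back to its rest stop. Two full strokes followed, with contact at each stop shown by the wrist force rising by about 6 to 14 N while the lever stopped moving. I then opened the fingers and moved the arm clear.

**Last checks:**
- **Cup:** the final top picture puts the orange cup at 187.5° in the world frame. The pointer lies at about 188° (three points along it gave 187.6 to 189.1°), so the cup is centred to about 1°.
- **Disagreeing readings:** two rougher colour-blob readings put the cup at 183.5° (side camera, cup partly hidden) and 182.3° (top camera). I trusted the fit to all twelve cups instead.
- **Lever:** the knob is at 79.0°, matching the rest stop at 71° in the base frame with the base turned about 8°.
- **Clear of the scene:** wrist force is near zero, the gripper is open, and the arm is more than 0.2 m from the knob.

Between strokes the arm hid the wheel from the top camera. The first stroke's result was therefore confirmed only by a partly blocked side view.

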